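Reload four sample vials for the return run

TASK

The row of powder vials on the rail has been measured from the rail's red end onwards; load it into the two-deck carrier in reverse order for the return run that cancels the lamp's drift: the vial farthest from the rail's red end goes next to the carrier's red end, the next one beside it, and so on until the vial from the rail's red end stands farthest from the carrier's red end. Keep every vial upright, and lower it gently through both decks until it stands on the carrier's base instead of letting it drop.

Things in the scene. Friction and masses are not known exactly. Their poses are not given: they have to be found in the camera images.
- vial_blue: Loose closed glass vial with a blue screw cap, 25 mm diameter, 62 mm tall (cap: the top 14 mm, 23 mm diameter), about 22 g. Origin: centre of its underside; z up along its axis. Starts upright in one of the rail's four wells, the top 34 mm standing proud of the well block.
- vial_green: Loose closed glass vial with a green screw cap, 25 mm diameter, 58 mm tall (cap: the top 14 mm, 23 mm diameter), about 22 g. Origin: centre of its underside; z up along its axis. Starts upright in one of the rail's four wells, the top 30 mm standing proud of the well block.
- vial_white: Loose closed glass vial with a white screw cap, 25 mm diameter, 62 mm tall (cap: the top 14 mm, 23 mm diameter), about 22 g. Origin: centre of its underside; z up along its axis. Starts upright in one of the rail's four wells, the top 34 mm standing proud of the well block.
- vial_yellow: Loose closed glass vial with a yellow screw cap, 25 mm diameter, 62 mm tall (cap: the top 14 mm, 23 mm diameter), about 22 g. Origin: centre of its underside; z up along its axis. Starts upright in one of the rail's four wells, the top 34 mm standing proud of the well block.
- rail: Fixed source rack: aluminium rail, 237 x 50 mm, carrying four grey well blocks in a row; end stops 36 mm tall, red at -x, grey at +x. Origin: centre of its underside on the desk; x along the row, z up. Well centres at x = -75 (next to the red end), -25, 25, 75 mm, y = 0.
- well_blue: The grey single-well block of the rail in which the blue-capped vial stands at the start (the four blocks look alike): 45 x 45 mm (54 mm over its black side clips), 34 mm tall, round well of 32 mm bore, 28 mm deep. Fixed. Origin: centre of its underside, 6 mm above the desk; its well floor is 6 mm above this origin.
- well_green: The grey single-well block of the rail in which the green-capped vial stands at the start (the four blocks look alike): 45 x 45 mm (54 mm over its black side clips), 34 mm tall, round well of 32 mm bore, 28 mm deep. Fixed. Origin: centre of its underside, 6 mm above the desk; its well floor is 6 mm above this origin.
- well_white: The grey single-well block of the rail in which the white-capped vial stands at the start (the four blocks look alike): 45 x 45 mm (54 mm over its black side clips), 34 mm tall, round well of 32 mm bore, 28 mm deep. Fixed. Origin: centre of its underside, 6 mm above the desk; its well floor is 6 mm above this origin.
- well_yellow: The grey single-well block of the rail in which the yellow-capped vial stands at the start (the four blocks look alike): 45 x 45 mm (54 mm over its black side clips), 34 mm tall, round well of 32 mm bore, 28 mm deep. Fixed. Origin: centre of its underside, 6 mm above the desk; its well floor is 6 mm above this origin.
- carrier: Fixed two-deck target rack, 238 x 64 mm, 38 mm tall ends: red at -x, grey at +x. Origin: centre of its underside on the desk; x along the row, z up. Places at x = -75 (red end), -25, 25, 75 mm, y = 0: a vial goes down through black bush (rim 34 mm above desk, 41 mm mouth narrowing to 32) and white bush (rim 18 mm, narrowing to 29) and stands on the base, 6 mm above desk.

How it is judged:
By the outcome, as a careful person would: the job done as asked, in the order asked, and still so for the second after the job is handed in, with the robot touching nothing.
It also fails if it takes over 102 s, if anything falls off the work surface, if the arm or the gripper's body presses on something with over 40 N, if the wrist force passes 120 N, or if a joint passes its speed limit or range.

ROBOT

A 6-joint arm with a two-finger parallel gripper is mounted at the origin on a cart in front of the work surface, level with it; the furniture and walls round the work are solid. World frame = base frame: x ahead of the robot, y to its left, z up, the work surface at z = 0. Lengths are in m, angles in degrees, forces in N, time in s.
With the tool pointing down it reaches from about 0.425 to 0.95 m from the base axis. Payload 14.7 kg.
Tool frame: the origin (TCP) lies on the centre line of the jaws, within the pads' length; the fingertips stand 25 mm ahead of it and the grasp point (between the pads) lies 6 mm ahead of it; z points along the fingers, y is the line along which they close (so a half turn about z gives the same grasp; the last joint's range is limited). The gripper opens to 85 mm and grips with 20 to 120 N. Pads are 22 mm wide; open, the fingers measure 114 mm over their backs; the gripper's body (76 mm by 85 mm) begins 54 mm behind the grasp point. The pads swing forward as they close: fully open they stand 13 mm farther back than shut.
Start: joints at [-2.67, 27.513, 91.461, -0, 61.026, -2.67], TCP at [0.65, 0, 0.218] pointing down, gripper open.
Joint ranges: [-157.49, 157.49], [-46.99, 117.5], [13.45, 153.17], [-89.5, 269.5], [5.16, 153.95], [-167.48, 167.48]. Speed limits (degrees/s): [108.29, 108.29, 136.94, 172.46, 172.46, 172.46].

INTERFACE

Orientations are given as [roll, pitch, yaw] about the fixed x, y, z axes, in that order (R = Rz(yaw) Ry(pitch) Rx(roll)).
In Python, from bench import arm gives the robot as it stands.
- The arm moves only by the tool apply_moves, never from a script. Its argument "steps" is a list of rows, each a list of 6 numbers: the shift along the world's x, y, z in m, then the turn, a rotation vector about the world's x, y, z in degrees. In form: [[dx, dy, dz, wx, wy, wz], ...]. A call has 1 to 5 rows; each row is the pose to reach, as a shift and turn from the pose commanded when the call began; what a row does not reach only later rows make up. A row lasts 1/10 s, in which the tool goes at most 50 mm and 8.59 degrees, less where a joint would pass 70% of its speed; a pose out of reach is approached as far as the arm can. A call with a gripper value outside its range is refused whole. "grip" is the opening, from -1 (shut) to 1 (fully open), set as the call begins (left out, the last holds). The fingers move at their own pace and stop on an object; "grip_force" is the grip in N (left out, the last holds). Time passes only in rows, so rows that repeat a pose let the fingers close. It gives the time, the measured TCP pose, the force, the opening and the grip force at its end, in the units of the state.
- arm.get_obs(): the state, without advancing time (a new reading comes with each control period).
- arm.get_image(name): name is "scene" or "side" or "wrist"; returns a dict with "image" (384x512x3 uint8, red, green, blue), "intrinsics" (3x3 intrinsics, pixels), "world_from_camera" (4x4, takes a point from camera to world coordinates). Camera axes: x right, y down, z forward; pixel columns grow to the right and rows downward; lengths in m; the calibration is good to about 2 mm. A picture is of the moment at which its call begins. There is no depth.
- arm.close_job(): hands the job in; it is judged then, once.
The state is a dict: "t": time; "q": joint angles; "dq": joint speeds; "joint_efforts": joint torques, N m; "ee_pos": TCP position; "orientation": TCP orientation; "wrist_force": force on the tool from outside, world axes, zero at the start; "torque": the same for the moment, N m; "finger_gap": finger opening in m; "grip_force": force on a finger pad.
Only numpy, scipy, OpenCV 4.12 (cv2) and the standard library are available. Lean on these libraries where they do the work, as an engineer would, in place of code of your own. Each camera call takes 0.05 s, during which the arm holds its last target. There are 200 camera calls.

## Working session

There is one attempt and no reset: what is moved stays moved. The work goes in short steps, Python scripts to look and compute and a tool call to move; the robot and the scene stay as the last step left them, time stands still between calls to the robot, and variables do not carry over. Pictures are saved under pics/ and viewed, at most 14 in all, crops included, and the job is handed in when it is done.

Besides the shell and the picture viewer there is one more tool, called after ">>>" as name(argument=value, ...), one argument or row to a line, values as JSON. apply_moves: Moves the arm, as the interface text tells. Its arguments: {"type":"object","properties":{"steps":{"type":"array","items":{"type":"array","items":{"type":"number"}}},"grip":{"type":"number"},"grip_force":{"type":"number"}},"required":["steps"]}

```bash
mkdir -p pics
python3 - <<'E'
from bench import arm
import cv2,pickle
d={}
for n in("scene","side"):
    r=arm.get_image(n);d[n]=r;cv2.imwrite(f"pics/{n}0.png",r["image"][:,:,::-1]);print(n,r["intrinsics"],r["world_from_camera"])
pickle.dump(d,open("d0.pkl","wb"))
o=arm.get_obs();print(o)
E
```

```text
scene [[375.9090457    0.         251.52225241]
 [  0.         375.9090457  188.31492882]
 [  0.           0.           1.        ]] [[-0.87253625 -0.24367533  0.42344164  0.19952269]
 [-0.48851039  0.44611205 -0.74989442  0.58162835]
 [-0.00617165 -0.86116571 -0.50828687  0.45642488]
 [ 0.          0.          0.          1.        ]]
side [[418.88556418   0.         251.21510525]
 [  0.         418.88556418 194.44317832]
 [  0.           0.           1.        ]] [[-0.91239792 -0.27230896  0.30557792  0.22232462]
 [-0.40921929  0.59167172 -0.69459639  0.66855858]
 [ 0.00834301 -0.75879668 -0.65127413  0.76073093]
 [ 0.          0.          0.          1.        ]]
{'t': 0.1, 'q': array([-2.67011747e+00,  2.75446512e+01,  9.14895215e+01,  3.36117652e-04,
        6.10260773e+01, -2.66935705e+00]), 'dq': array([-0.03792188, -0.14244117, -0.1526604 ,  0.01222876,  0.01807307,
       -0.00138862]), 'joint_efforts': array([ 1.67757746e-03, -9.52259731e+01, -4.31040895e+01, -7.08879679e-05,
        5.18796020e-03, -6.33731224e-05]), 'ee_pos': array([6.49627661e-01, 3.88024153e-05, 2.17958842e-01]), 'orientation': array([-1.79939829e+02, -3.09953031e-03,  8.99990750e+01]), 'wrist_force': array([-0.67490436,  0.33940757,  0.31796854]), 'torque': array([-0.04028869,  0.01017767,  0.0218782 ]), 'grip_force': 0.0, 'finger_gap': 0.08533481419536235}
```

View pics/scene0.png

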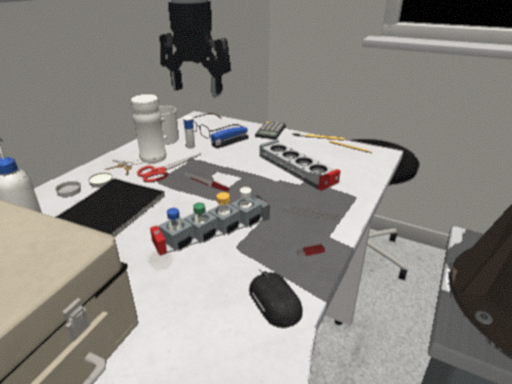

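View pics/side0.png

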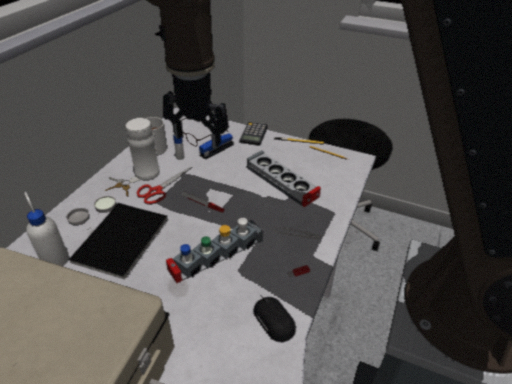

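Run:
```python
import pickle,cv2,numpy as np
d=pickle.load(open("d0.pkl","rb"))
S=d["scene"]["image"];T=d["side"]["image"]
def c(I,x,y): return cv2.resize(I[y:y+75,x:x+100],(400,300),interpolation=cv2.INTER_CUBIC)
m=np.vstack([np.hstack([c(S,155,180),c(S,250,128)]),np.hstack([c(T,168,208),c(T,235,140)])])
cv2.imwrite("pics/m0.png",m[:,:,::-1])
```

```text
(no output)
```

View pics/m0.png

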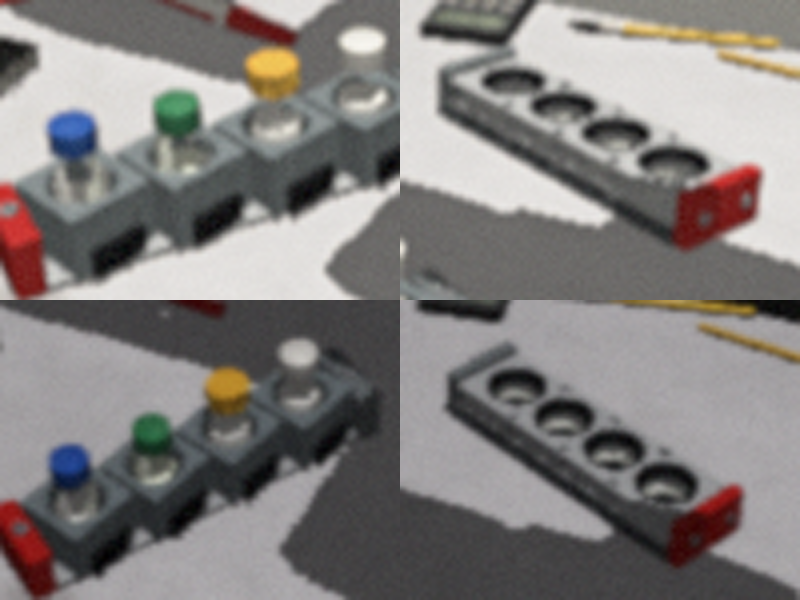

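The mosaic shows rail order from the red end as blue, green, yellow, white. The carrier's four mouths and its red end are clear in both views. Next step: fit the rows.

```bash
cat > h.py <<'E'
import numpy as np
from scipy.optimize import least_squares
def ray(r,p,z):
    M=r["world_from_camera"];K=r["intrinsics"]
    v=M[:3,:3]@np.linalg.inv(K)@[p[0],p[1],1];o=M[:3,3]
    return (o+v*(z-o[2])/v[2])[:2]
def fitrow(P,X):
    f=lambda a:np.ravel([[a[0]+x*np.cos(a[2])-p[0],a[1]+x*np.sin(a[2])-p[1]] for p,x in zip(P,X)])
    t=np.arctan2(*(np.array(P[-1])-P[0])[::-1])
    if X[-1]<X[0]:t+=np.pi
    s=least_squares(f,[*np.mean(P,0),t]);return s.x,s.fun.reshape(-1,2)
E
python3 - <<'E'
import pickle,numpy as np
from h import *
d=pickle.load(open("d0.pkl","rb"));np.set_printoptions(precision=4,suppress=True)
q=lambda u,v,ox,oy:((u+.5)/4-.5+ox,(v+.5)/4-.5+oy)
X=np.array([-75,-25,25,75])/1e3
zs=[.067,.063,.067,.067]
R={"scene":[(73,135),(178,114),(272,74),(362,47)],"side":[(69,167),(152,135),(228,91),(299,55)]}
C={"scene":[(274,165),(215,135),(163,107),(114,82)],"side":[(266,184),(213,150),(164,118),(117,86)]}
off={"scene":[(155,180),(250,128)],"side":[(168,208),(235,140)]}
for n in R:
    for nm,A,z,o in(("rail",R[n],zs,off[n][0]),("carr",C[n],[.034]*4,off[n][1])):
        P=[ray(d[n],q(*p,*o),zz) for p,zz in zip(A,z)]
        a,r=fitrow(P,X);print(n,nm,np.array(P).tolist(),a,np.degrees(a[2]),'\n',r*1e3)
E
```

```text
scene rail [[0.6064332345443905, 0.15526008039442846], [0.5782954966061049, 0.11313311045445268], [0.5550717347482343, 0.06705788309353855], [0.5293195948390235, 0.0238251091452778]] [ 0.5673  0.0898 -2.0949] -120.03034443437184 
 [[-1.6188 -0.509 ]
 [ 1.496  -1.6701]
 [-0.3032  1.1172]
 [ 0.426   1.0619]]
scene carr [[0.4552873852913687, -0.19945204101051517], [0.5021616614305465, -0.22017547507445978], [0.5475754289793479, -0.241980597141203], [0.5926394557468148, -0.2620610535876773]] [ 0.5244 -0.2309 -0.4297] -24.619256240550055 
 [[ 0.9464 -0.2213]
 [-0.4731 -0.3272]
 [-0.432   0.6486]
 [-0.0413 -0.1002]]
side rail [[0.604532028309481, 0.1592187200352787], [0.5766531514011094, 0.11604355480815065], [0.5514719258071313, 0.07065464902226071], [0.5267947267900583, 0.026658526760859114]] [ 0.5649  0.0931 -2.0988] -120.25025262859056 
 [[-1.8857 -1.2874]
 [ 0.8043 -1.3039]
 [ 0.7966  0.8934]
 [ 0.2849  1.6978]]
side carr [[0.45444421059332885, -0.19738057470760983], [0.5004771462968975, -0.21744445713585192], [0.5453313667840378, -0.2375106178185753], [0.5910157318021829, -0.2591614239204544]] [ 0.5228 -0.2279 -0.4244] -24.31706722791074 
 [[ 0.0269  0.3902]
 [-0.442  -0.1352]
 [ 0.2678 -0.6583]
 [ 0.1474  0.4032]]
```

>>> apply_moves(
  steps=[
    [-0.03,0.03,0,0,0,-8],
    [-0.06,0.06,0,0,0,-16],
    [-0.084,0.0915,0,0,0,-24],
    [-0.084,0.0915,0,0,0,-30],
    [-0.084,0.0915,0,0,0,-30],
  ],
)

```text
t: 0.6
ee_pos: [0.5654, 0.0923, 0.2185]
orientation: [-180.0, 0.0, 60.0]
wrist_force: [-0.0, -0.9, -0.8]
finger_gap: 0.0853
grip_force: 0.0
```

Run:
```python
from bench import arm
import cv2,pickle
o=arm.get_obs();print(o["t"],o["ee_pos"],o["orientation"])
r=arm.get_image("wrist");pickle.dump(r,open("w1.pkl","wb"));cv2.imwrite("pics/w1.png",r["image"][:,:,::-1]);print(r["intrinsics"],r["world_from_camera"])
```

```text
0.6 [0.5654036  0.09231127 0.21852868] [-1.79995126e+02  8.89042071e-03  5.99849758e+01]
[[300.3023352    0.         256.31006354]
 [  0.         300.3023352  192.03743531]
 [  0.           0.           1.        ]] [[ 8.66127487e-01 -4.78412953e-01 -1.44721190e-01  6.02635899e-01]
 [-4.99823126e-01 -8.29107155e-01 -2.50515806e-01  1.56890952e-01]
 [-1.39367700e-04  2.89313623e-01 -9.57234354e-01  3.74140287e-01]
 [ 0.00000000e+00  0.00000000e+00  0.00000000e+00  1.00000000e+00]]
```

View pics/w1.png

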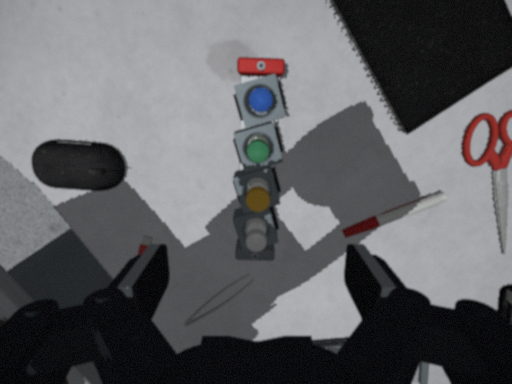

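Wrist view: caps in a near-vertical line: blue (261,98), green (258,151), yellow (257,199), white (256,236); red rail end on top.

Run:
```python
import pickle,numpy as np,cv2
from h import *
r=pickle.load(open("w1.pkl","rb"));np.set_printoptions(precision=4,suppress=True)
I=r["image"];H=cv2.cvtColor(I,cv2.COLOR_RGB2HSV);P=[]
for n,lo,hi,z in(("b",105,125,.073),("g",60,90,.069),("y",12,28,.073)):
    m=cv2.inRange(H[80:260,230:290],(lo,110,40),(hi,255,255))
    k,l,s,c=cv2.connectedComponentsWithStats(m);i=1+s[1:,4].argmax();p=c[i]+[230,80];print(n,s[i],p);P.append(ray(r,p,z))
P.append(ray(r,(256,237),.073));print(np.array(P))
a,e=fitrow(P,np.array([-75,-25,25,75])/1e3);print(a,np.degrees(a[2]),e*1e3)
```

```text
b [ 18   7  25  25 476] [260.4622  98.9307]
g [ 17  61  22  21 355] [257.5775 150.9437]
y [ 16 107  24  25 466] [257.3562 199.0815]
[[0.6071 0.1568]
 [0.5795 0.1143]
 [0.5542 0.0708]
 [0.5311 0.0336]]
[ 0.568   0.0939 -2.1213] -121.54198182337461 [[ 0.0779  1.0064]
 [ 1.5459  0.8892]
 [ 0.701   1.7621]
 [-2.3247 -3.6577]]
```

Run:
```python
import pickle,cv2
r=pickle.load(open("w1.pkl","rb"));I=r["image"][170:270,210:310]
I=cv2.convertScaleAbs(I,alpha=1.8)
cv2.imwrite("pics/w1c.png",cv2.resize(I,(600,600),interpolation=cv2.INTER_CUBIC)[:,:,::-1])
```

```text
(no output)
```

View pics/w1c.png

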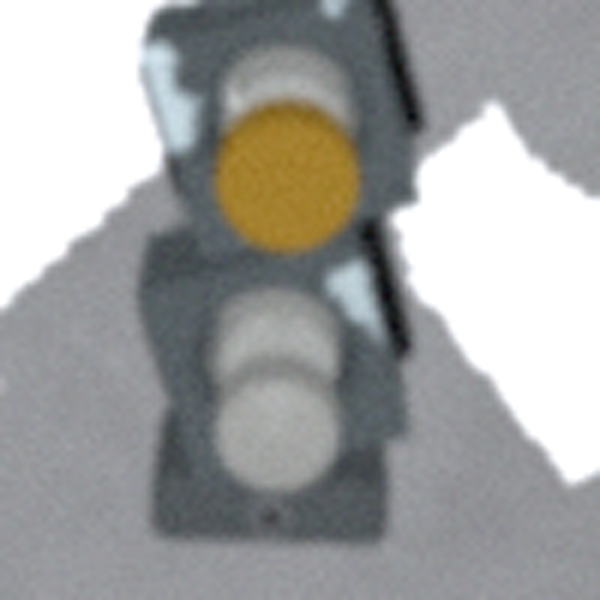

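>>> apply_moves(
  steps=[
    [-0.02,-0.03,-0.03,0,0,0],
    [-0.037,-0.064,-0.06,0,0,0],
    [-0.037,-0.064,-0.1,0,0,0],
    [-0.037,-0.064,-0.13,0,0,0],
    [-0.037,-0.064,-0.148,0,0,0],
  ],
  grip=0.3,
  grip_force=30,
)

```text
t: 1.15
ee_pos: [0.5283, 0.0263, 0.0681]
orientation: [-179.9, 0.1, 60.1]
wrist_force: [0.8, -0.2, 0.3]
finger_gap: 0.0554
grip_force: 0.0
```

Run:
```python
from bench import arm
import cv2,pickle
o=arm.get_obs();print(o["t"],o["ee_pos"],o["orientation"],o["finger_gap"])
r=arm.get_image("wrist");pickle.dump(r,open("w2.pkl","wb"));cv2.imwrite("pics/w2.png",r["image"][:,:,::-1])
M=r["world_from_camera"];K=r["intrinsics"];import numpy as np
def proj(p):
    c=np.linalg.inv(M)@[*p,1];c=K@c[:3];return c[:2]/c[2]
print(proj([*o["ee_pos"][:2],.074]),proj([*o["ee_pos"][:2],.060]))
```

```text
1.15 [0.52826676 0.02634172 0.06811398] [-1.79885268e+02  6.86624268e-02  6.01194063e+01] 0.05544583278765433
[256.37442581 243.1179287 ] [256.41712839 232.43265342]
```

View pics/w2.png

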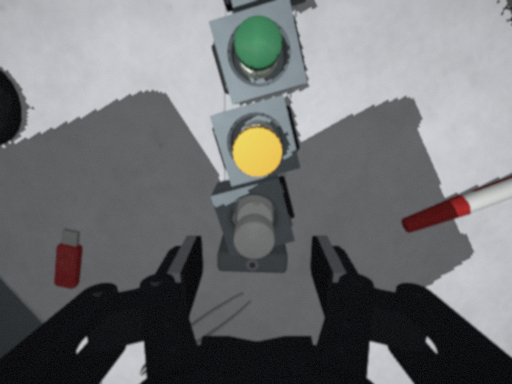

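>>> apply_moves(
  steps=[
    [0.001,0.002,0,0,0,0],
    [0.001,0.002,0,0,0,0],
  ],
)

```text
t: 1.4
ee_pos: [0.531, 0.0294, 0.0712]
orientation: [179.9, -0.0, 60.1]
wrist_force: [-0.6, -0.0, -0.1]
finger_gap: 0.0551
grip_force: 0.0
```

>>> apply_moves(
  steps=[
    [0,0,0,0,0,0],
    [0,0,0,0,0,0],
    [0,0,0,0,0,0],
    [0,0,0,0,0,0],
    [0,0,0,0,0,0],
  ],
  grip=-1,
  grip_force=30,
)

```text
t: 1.9
ee_pos: [0.53, 0.0296, 0.0707]
orientation: [180.0, -0.0, 60.0]
wrist_force: [0.3, -0.8, 0.4]
finger_gap: -0.0002
grip_force: 0.0
```

```bash
cat >> h.py <<'E'
def look(n,path):
    from bench import arm
    import cv2,pickle
    r=arm.get_image(n);pickle.dump(r,open(path+".pkl","wb"));cv2.imwrite(f"pics/{path}.png",r["image"][:,:,::-1]);return r
E
python3 - <<'E'
from h import *
import cv2
r=look("wrist","w3");s=look("side","s3");c=look("scene","c3")
f=lambda I:cv2.resize(I,(400,300),interpolation=cv2.INTER_CUBIC)
w=f(r["image"]);s=f(s["image"][150:300,150:350]);c=f(c["image"][120:270,150:350])
cv2.imwrite("pics/m3.png",np.vstack([np.hstack([w,s]),np.hstack([c,c])])[:,:,::-1])
E
```

```text
(no output)
```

View pics/m3.png

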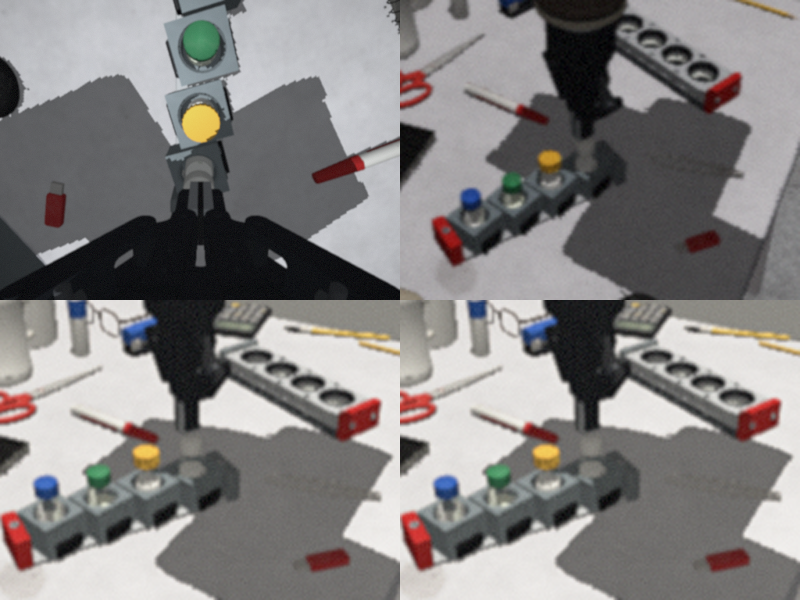

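Run:
```python
import pickle,numpy as np,cv2
from bench import arm
o=arm.get_obs();e=o["ee_pos"];print(e,o["orientation"])
ims=[]
for n,b in(("w3",(200,180,120,90)),("s3",(205,180,80,60)),("c3",(205,150,80,60))):
    r=pickle.load(open(n+".pkl","rb"));M=np.linalg.inv(r["world_from_camera"]);K=r["intrinsics"]
    x,y,w,h=b;f=400/w;I=cv2.resize(cv2.convertScaleAbs(r["image"][y:y+h,x:x+w],alpha=1.7),(400,300),interpolation=cv2.INTER_CUBIC)
    for z,c in((.045,(255,0,0)),(.06,(0,255,0)),(.074,(0,0,255))):
        p=K@(M@[e[0],e[1],z,1])[:3];p=p[:2]/p[2];print(n,z,p)
        cv2.circle(I,tuple(np.int32((p-[x,y])*f)),3,c,-1)
    ims.append(I)
cv2.imwrite("pics/m4.png",np.vstack([np.hstack(ims[:2]),np.hstack([ims[2],ims[2]*0])])[:,:,::-1])
```

```text
[0.52997536 0.029524   0.07051746] [-1.79999612e+02  6.00675979e-04  6.00045910e+01]
w3 0.045 [256.29528693 221.23611472]
w3 0.06 [256.29907582 230.75916679]
w3 0.074 [256.30319873 241.12175544]
s3 0.045 [240.71564593 228.32865887]
s3 0.06 [240.66520703 223.86629806]
s3 0.074 [240.61722819 219.62157913]
c3 0.045 [243.5988024  201.85304015]
c3 0.06 [243.47277009 195.56193848]
c3 0.074 [243.3528229  189.57458501]
```

View pics/m4.png

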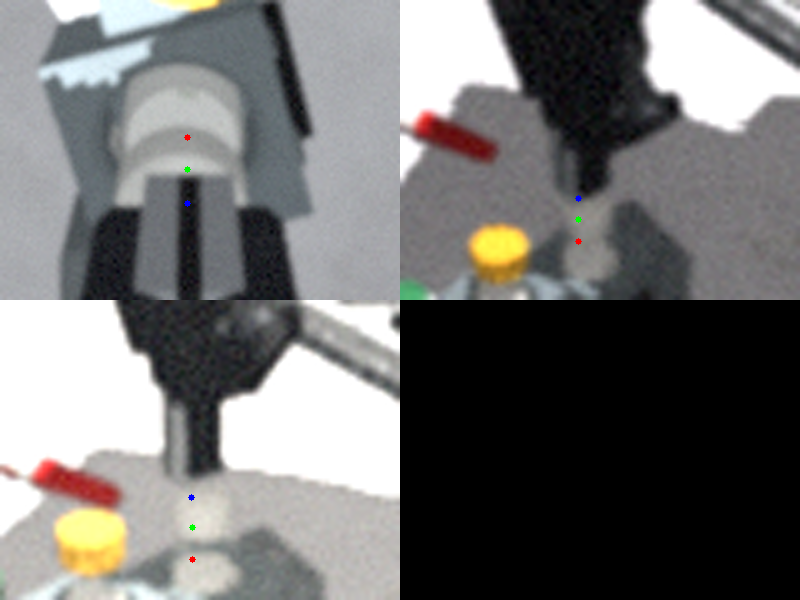

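Run:
```python
import pickle,numpy as np,cv2
d=pickle.load(open("d0.pkl","rb"))
def pr(r,p):
    q=r["intrinsics"]@(np.linalg.inv(r["world_from_camera"])@[*p,1])[:3];return q[:2]/q[2]
for n in("scene","side"):
    for z in(.19,.206,.22,.235):print(n,z,pr(d[n],(.65-.05,.011,z)),pr(d[n],(.65+.05,.011,z)))
a=np.array([.5045,.863,0])
e=np.array([.530,.0295,0])
for n in("w3","s3","c3"):
    r=pickle.load(open(n+".pkl","rb"))
    for z in(.045,.06,.075,.09):print(n,z,pr(r,e+a*.011+[0,0,z]),pr(r,e-a*.011+[0,0,z]))
f=lambda I:cv2.resize(I,(400,300),interpolation=cv2.INTER_CUBIC)
m=np.hstack([f(d["scene"]["image"][40:115,150:250]),f(d["side"]["image"][90:165,150:250])])
cv2.imwrite("pics/m5.png",cv2.convertScaleAbs(m,alpha=1.6)[:,:,::-1])
```

```text
scene 0.19 [216.11742544 125.37466824] [175.74326366 116.99699918]
scene 0.206 [215.66893935 117.52206896] [174.89150942 109.48903834]
scene 0.22 [215.26817592 110.5050516 ] [174.1312712  102.78776412]
scene 0.235 [214.82987244 102.83074074] [173.30077213  95.46716134]
side 0.19 [215.5925283  168.33211441] [177.4868098  157.44474251]
side 0.206 [215.25475784 162.59234077] [176.74783593 151.76922721]
side 0.22 [214.95296133 157.46387668] [176.08800322 146.70153706]
side 0.235 [214.6229301  151.85561651] [175.36691159 141.16336213]
w3 0.045 [256.45213213 205.26296225] [256.2444158  236.72109386]
w3 0.06 [256.46867145 213.66472585] [256.24416784 247.28831771]
w3 0.075 [256.48812086 223.54477684] [256.24387788 259.64514205]
w3 0.09 [256.5113225  235.33090627] [256.24353427 274.28823714]
s3 0.045 [236.90770116 230.20641614] [244.47661371 226.45014616]
s3 0.06 [236.81941412 225.74061414] [244.46319503 221.99140157]
s3 0.075 [236.72936619 221.18574193] [244.44951138 217.44460801]
s3 0.09 [236.63750418 216.53910792] [244.4355548  212.80713135]
c3 0.045 [238.84533787 203.35834372] [248.28424412 200.34907097]
c3 0.06 [238.67023259 197.04280416] [248.20599637 194.08258448]
c3 0.075 [238.49153401 190.59766464] [248.12616326 187.68913426]
c3 0.09 [238.30913037 184.01889454] [248.04469612 181.16482225]
```

View pics/m5.png

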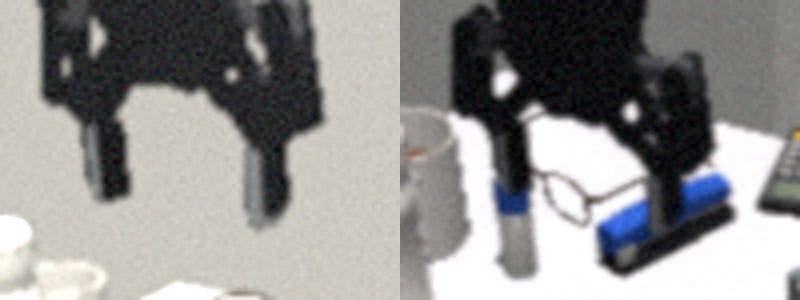

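The picture shows the fingertips at the start at (215.5,97) and (177.5,90) in the scene view, which puts them at z≈0.247. The closed tips now sit at about z=0.086, just above the cap. So they stand about 41 mm farther back than the tool data says, and I need to go about 40 mm lower.

>>> apply_moves(
  steps=[
    [0,0,0,0,0,0],
    [0,0,0,0,0,0],
    [0,0,0,0,0,0],
    [0,0,0,0,0,0],
    [0,0,0,0,0,0],
  ],
  grip=0.3,
)

```text
t: 2.55
ee_pos: [0.53, 0.0295, 0.0705]
orientation: [-180.0, -0.0, 60.0]
wrist_force: [0.7, 0.3, -0.0]
finger_gap: 0.0556
grip_force: 0.0
```

>>> apply_moves(
  steps=[
    [0,0,-0.01,0,0,0],
    [0,0,-0.02,0,0,0],
    [0,0,-0.03,0,0,0],
    [0,0,-0.04,0,0,0],
    [0,0,-0.04,0,0,0],
  ],
)

```text
t: 3.05
ee_pos: [0.5289, 0.0295, 0.0288]
orientation: [-179.9, 0.1, 60.0]
wrist_force: [1.1, -0.3, 0.1]
finger_gap: 0.0555
grip_force: 0.0
```

>>> apply_moves(
  steps=[
    [0,0,0,0,0,0],
    [0,0,0,0,0,0],
    [0,0,0,0,0,0],
    [0,0,0,0,0,0],
    [0,0,0,0,0,0],
  ],
  grip=-1,
  grip_force=30,
)

```text
t: 3.55
ee_pos: [0.5302, 0.0295, 0.0308]
orientation: [180.0, -0.0, 60.0]
wrist_force: [0.4, 0.5, 2.7]
finger_gap: 0.0239
grip_force: 29.5
```

Run:
```python
from h import *
import cv2
r=look("wrist","w6");s=look("side","s6");c=look("scene","c6")
f=lambda I:cv2.resize(cv2.convertScaleAbs(I,alpha=1.5),(400,300),interpolation=cv2.INTER_CUBIC)
cv2.imwrite("pics/m6.png",np.hstack([f(r["image"][120:270,150:350]),f(c["image"][150:225,195:295])])[:,:,::-1])
```

```text
(no output)
```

View pics/m6.png

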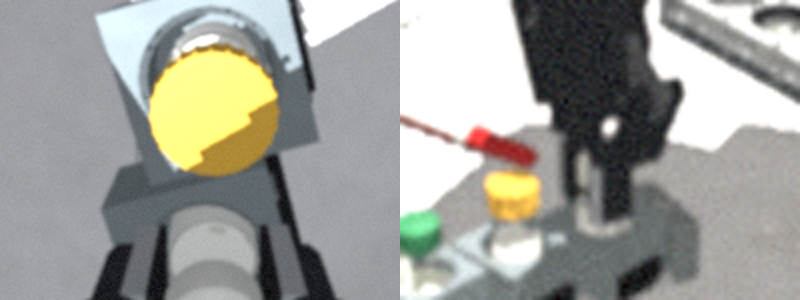

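>>> apply_moves(
  steps=[
    [0,0,0.01,0,0,0],
    [0,0,0.03,0,0,0],
    [0,0,0.05,0,0,0],
    [0,0,0.066,0,0,0],
    [0,0,0.066,0,0,0],
  ],
)

```text
t: 4.2
ee_pos: [0.5313, 0.0295, 0.0989]
orientation: [179.8, -0.1, 60.0]
wrist_force: [-0.3, -0.1, -0.3]
finger_gap: 0.0241
grip_force: 29.4
```

>>> apply_moves(
  steps=[
    [-0.007,-0.022,0,0,0,-8],
    [-0.014,-0.044,0,0,0,-16],
    [-0.021,-0.066,0,0,0,-24],
    [-0.028,-0.088,0,0,0,-32],
    [-0.035,-0.11,0,0,0,-40],
  ],
)

```text
t: 4.7
ee_pos: [0.4943, -0.0812, 0.0961]
orientation: [-180.0, 0.0, 19.7]
wrist_force: [0.0, -0.5, 0.5]
finger_gap: 0.0238
grip_force: 29.4
```

>>> apply_moves(
  steps=[
    [-0.007,-0.022,0,0,0,-8],
    [-0.014,-0.044,0,0,0,-16],
    [-0.021,-0.066,0,0,0,-24],
    [-0.028,-0.088,0,0,0,-32],
    [-0.035,-0.105,0,0,0,-40],
  ],
)

```text
t: 5.2
ee_pos: [0.4594, -0.1865, 0.0961]
orientation: [180.0, 0.0, -20.4]
wrist_force: [0.6, 0.5, -0.1]
finger_gap: 0.0238
grip_force: 29.4
```

>>> apply_moves(
  steps=[
    [-0.0046,-0.0128,0,0,0,-4.5],
    [-0.0046,-0.0128,0,0,0,-4.5],
    [-0.0046,-0.0128,0,0,0,-4.5],
    [-0.0046,-0.0128,0,0,0,-4.5],
    [-0.0046,-0.0128,0,0,0,-4.5],
  ],
)

```text
t: 5.7
ee_pos: [0.4555, -0.1976, 0.0964]
orientation: [-180.0, 0.0, -24.4]
wrist_force: [0.6, -0.2, -1.1]
finger_gap: 0.024
grip_force: 29.4
```

Run:
```python
from h import *
from bench import arm
import cv2
o=arm.get_obs();e=o["ee_pos"];print(e,o["orientation"],o["finger_gap"],o["wrist_force"])
r=look("wrist","w7")
def pr(r,p):
    q=r["intrinsics"]@(np.linalg.inv(r["world_from_camera"])@[*p,1])[:3];return q[:2]/q[2]
I=cv2.resize(cv2.convertScaleAbs(r["image"],alpha=1.5),(768,576),interpolation=cv2.INTER_CUBIC)
t=np.radians(-24.5);u=np.array([np.cos(t),np.sin(t),0]);v=np.array([-u[1],u[0],0])
for x in(-.075,-.025,.025,.075):
    P=np.array([pr(r,np.array([.5236,-.2294,.034])+u*x+.0205*(np.cos(a)*u+np.sin(a)*v)) for a in np.linspace(0,6.3,40)])
    cv2.polylines(I,[np.int32(P*1.5*16)],True,(255,0,0),1,cv2.LINE_AA,4)
h=e[2]-.0305+.074;print(h)
P=np.array([pr(r,np.array([*e[:2],h])+.0115*(np.cos(a)*u+np.sin(a)*v)) for a in np.linspace(0,6.3,40)])
cv2.polylines(I,[np.int32(P*1.5*16)],True,(0,255,0),1,cv2.LINE_AA,4)
cv2.imwrite("pics/w7.png",I[:,:,::-1])
```

```text
[ 0.4555386  -0.19764959  0.09642274] [-1.79996963e+02  1.00460074e-02 -2.43927077e+01] 0.024046243178647734 [ 0.63659062 -0.17032747 -1.12997141]
0.13992273893093482
```

View pics/w7.png

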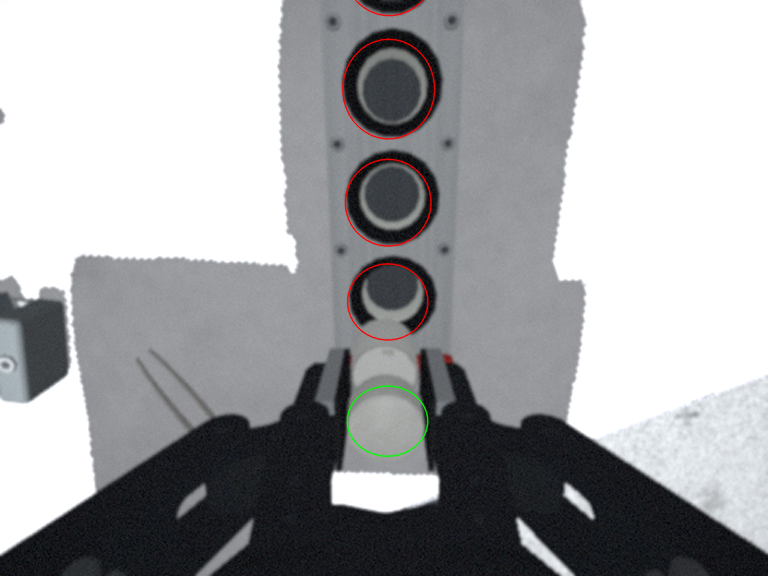

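Wrist view with overlays: the cap at (387,422) matches its predicted place. The mouths, near (393,198) and (391,84), sit about 2 mm right of and above the red predictions, so I'll refine numerically.

```bash
cat >> h.py <<'E'
def pr(r,p):
    q=r["intrinsics"]@(np.linalg.inv(r["world_from_camera"])@[*p,1])[:3];return q[:2]/q[2]
E
python3 - <<'E'
from h import *
import pickle,cv2
r=pickle.load(open("w7.pkl","rb"));g=cv2.cvtColor(r["image"],cv2.COLOR_RGB2GRAY)
for y0,y1 in((10,96),(96,168)):
    for th in(30,38,46):
        m=(g[y0:y1,215:305]<th).astype(np.uint8)
        c,_=cv2.findContours(m,cv2.RETR_EXTERNAL,cv2.CHAIN_APPROX_NONE);c=max(c,key=cv2.contourArea)
        e=cv2.fitEllipse(cv2.convexHull(c));p=np.array(e[0])+[215,y0];print(th,p,e[1],ray(r,p,.034))
t=np.radians(-24.5);u=np.array([np.cos(t),np.sin(t)])
print([.5236,-.2294]+u*.025,[.5236,-.2294]-u*.025)
E
```

```text
30 [261.12176132  54.70800018] (64.38959503173828, 69.78913879394531) [ 0.54871054 -0.24251055]
38 [261.06638336  54.72833633] (64.83627319335938, 70.57750701904297) [ 0.54871441 -0.24247186]
46 [261.26686096  54.76033401] (65.31717681884766, 71.40062713623047) [ 0.54864144 -0.24258555]
30 [261.32223892 131.1370163 ] (59.88349151611328, 60.62800598144531) [ 0.50289306 -0.22217545]
38 [261.26050568 131.15655518] (60.370155334472656, 61.090274810791016) [ 0.50289871 -0.22212966]
46 [261.31606293 131.10591888] (60.93556213378906, 61.8035774230957) [ 0.50291485 -0.22218036]
[ 0.54634903 -0.23976733] [ 0.50085097 -0.21903267]
```

>>> apply_moves(
  steps=[
    [0.0016,-0.0032,0,0,0,0.2],
    [0.0016,-0.0032,-0.012,0,0,0.2],
    [0.0016,-0.0032,-0.024,0,0,0.2],
    [0.0016,-0.0032,-0.036,0,0,0.2],
    [0.0016,-0.0032,-0.043,0,0,0.2],
  ],
)

```text
t: 6.25
ee_pos: [0.4562, -0.2011, 0.0518]
orientation: [-180.0, 0.1, -24.3]
wrist_force: [-1.0, 0.3, 0.0]
finger_gap: 0.0241
grip_force: 29.4
```

>>> apply_moves(
  steps=[
    [0,0,-0.004,0,0,0],
    [0,0,-0.008,0,0,0],
    [0,0,-0.012,0,0,0],
    [0,0,-0.012,0,0,0],
  ],
)

```text
t: 6.65
ee_pos: [0.4569, -0.2014, 0.0412]
orientation: [-180.0, 0.0, -24.3]
wrist_force: [0.1, 0.1, 0.2]
finger_gap: 0.0239
grip_force: 29.4
```

Run:
```python
from h import *
from bench import arm
import cv2
o=arm.get_obs();e=o["ee_pos"];print(e,o["orientation"],o["finger_gap"],o["wrist_force"],o["torque"])
r=look("wrist","w8");s=look("scene","c8");d=look("side","s8")
f=lambda I:cv2.resize(cv2.convertScaleAbs(I,alpha=1.4),(400,300),interpolation=cv2.INTER_CUBIC)
cv2.imwrite("pics/m8.png",np.vstack([np.hstack([f(r["image"][150:300,160:360]),f(r["image"])]),np.hstack([f(s["image"][128:203,270:370]),f(d["image"][140:215,245:345])])])[:,:,::-1])
```

```text
[ 0.45689926 -0.20143483  0.0411986 ] [-1.79998291e+02  1.62950914e-02 -2.43002166e+01] 0.023919021645831814 [0.05467478 0.07722032 0.18638018] [-0.02063325 -0.01175665  0.01463492]
```

View pics/m8.png

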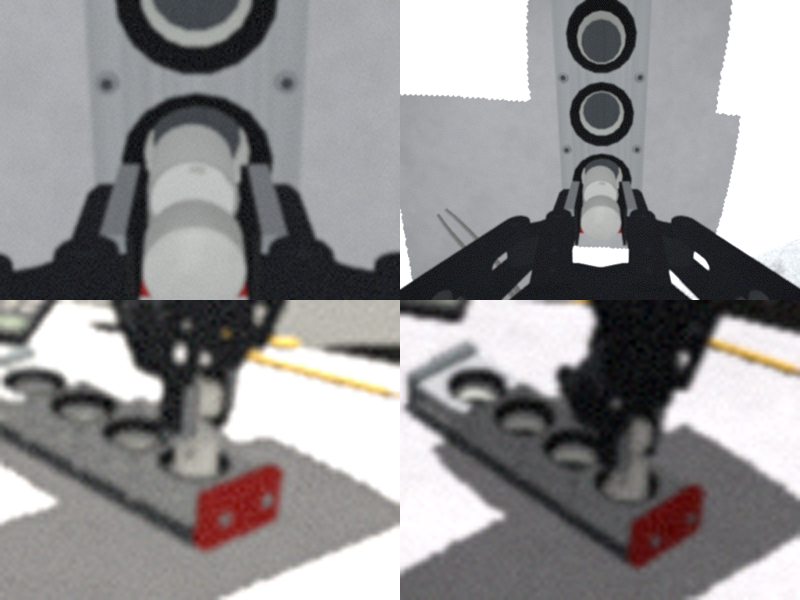

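The vial is centred in its black bush, with its base at about z=0.023 and no contact force.

>>> apply_moves(
  steps=[
    [0,0,-0.003,0,0,0],
    [0,0,-0.006,0,0,0],
    [0,0,-0.009,0,0,0],
    [0,0,-0.012,0,0,0],
    [0,0,-0.012,0,0,0],
  ],
)

```text
t: 7.3
ee_pos: [0.4571, -0.2016, 0.0291]
orientation: [180.0, -0.0, -24.3]
wrist_force: [1.0, -2.9, -1.4]
finger_gap: 0.0241
grip_force: 29.5
```

>>> apply_moves(
  steps=[
    [0,0,-0.0015,0,0,0],
    [0,0,-0.003,0,0,0],
    [0,0,-0.004,0,0,0],
    [0,0,-0.004,0,0,0],
  ],
)

```text
t: 7.7
ee_pos: [0.4571, -0.2015, 0.0254]
orientation: [180.0, -0.0, -24.3]
wrist_force: [1.8, -1.9, -1.8]
finger_gap: 0.0239
grip_force: 29.5
```

>>> apply_moves(
  steps=[
    [0.0007,-0.0007,0,0,0,0],
    [0.0007,-0.0007,-0.001,0,0,0],
    [0.0007,-0.0007,-0.001,0,0,0],
  ],
)

```text
t: 8.0
ee_pos: [0.4576, -0.2021, 0.0247]
orientation: [-180.0, 0.0, -24.3]
wrist_force: [-0.5, -0.1, 8.4]
finger_gap: 0.0237
grip_force: 30.5
```

>>> apply_moves(
  steps=[
    [0,0,-0.001,0,0,0],
    [0,0,-0.001,0,0,0],
  ],
)

```text
t: 8.2
ee_pos: [0.4579, -0.202, 0.0244]
orientation: [-180.0, -0.0, -24.3]
wrist_force: [-1.1, 4.2, 24.6]
finger_gap: 0.0242
grip_force: 32.0
```

>>> apply_moves(
  steps=[
    [0,0,0.0012,0,0,0],
    [0,0,0.0012,0,0,0],
  ],
)

```text
t: 8.4
ee_pos: [0.4575, -0.202, 0.0248]
orientation: [-180.0, 0.0, -24.3]
wrist_force: [1.0, -0.1, -0.1]
finger_gap: 0.0236
grip_force: 29.6
```

>>> apply_moves(
  steps=[
    [0,0,0,0,0,0],
    [0,0,0,0,0,0],
    [0,0,0,0,0,0],
    [0,0,0.01,0,0,0],
    [0,0,0.03,0,0,0],
  ],
  grip=0.3,
)

```text
t: 8.9
ee_pos: [0.4568, -0.2017, 0.0545]
orientation: [-180.0, 0.1, -24.3]
wrist_force: [1.2, -0.3, 0.3]
finger_gap: 0.0551
grip_force: 0.0
```

>>> apply_moves(
  steps=[
    [0,0,0.03,0,0,0],
    [0,0,0.03,0,0,0],
    [0.01,0.028,0.03,0,0,8],
    [0.02,0.055,0.03,0,0,16],
    [0.03,0.083,0.03,0,0,24],
  ],
)

```text
t: 9.4
ee_pos: [0.4879, -0.1185, 0.0849]
orientation: [180.0, -0.0, -0.0]
wrist_force: [-0.0, -0.6, -0.3]
finger_gap: 0.0553
grip_force: 0.0
```

>>> apply_moves(
  steps=[
    [0.01,0.028,0,0,0,8],
    [0.02,0.055,0,0,0,16],
    [0.03,0.083,0,0,0,24],
    [0.04,0.11,0,0,0,32],
    [0.05,0.138,0,0,0,40],
  ],
)

```text
t: 9.9
ee_pos: [0.5378, 0.02, 0.0847]
orientation: [-180.0, 0.0, 40.0]
wrist_force: [0.4, 0.0, -0.4]
finger_gap: 0.0553
grip_force: 0.0
```

>>> apply_moves(
  steps=[
    [0.0085,0.027,0,0,0,8],
    [0.0172,0.0532,0,0,0,16],
    [0.0172,0.0532,0,0,0,20.3],
    [0.0172,0.0532,0,0,0,20.3],
    [0.0172,0.0532,0,0,0,20.3],
  ],
)

```text
t: 10.4
ee_pos: [0.5546, 0.0718, 0.0846]
orientation: [-180.0, 0.0, 59.8]
wrist_force: [0.1, -0.7, -0.0]
finger_gap: 0.0555
grip_force: 0.0
```

```bash
cat >> h.py <<'E'
COL={"b":(105,125),"g":(60,90),"y":(12,28)}
def cap(r,k,z,near):
    import cv2
    H=cv2.cvtColor(r["image"],cv2.COLOR_RGB2HSV);lo,hi=COL[k]
    n,l,s,c=cv2.connectedComponentsWithStats(cv2.inRange(H,(lo,110,40),(hi,255,255)))
    q=pr(r,(*near,z));ok=[i for i in range(1,n) if s[i,4]>150]
    i=min(ok,key=lambda i:np.hypot(*(c[i]-q)));b=s[i]
    p=np.array([c[i][0], b[1]+b[3]-b[2]/2])  # top face: lowest part of blob in wrist view
    return b,c[i],ray(r,c[i],z-.002),ray(r,p,z)
E
python3 - <<'E'
from h import *
from bench import arm
o=arm.get_obs();print(o["ee_pos"],o["orientation"],o["finger_gap"],o["wrist_force"])
r=look("wrist","w9")
for k,z,n in(("y",.074,(.555,.072)),("g",.070,(.58,.115)),("b",.074,(.606,.157))):print(k,*cap(r,k,z,n))
r=look("scene","c9")
E
```

```text
[0.55455429 0.0718296  0.08463481] [-1.79979285e+02  1.65472294e-02  5.98497111e+01] 0.055485637444127704 [ 0.14390309 -0.69794523 -0.01811274]
y [ 237  209   41   44 1448] [256.87707182 230.70165746] [0.55432697 0.07090475] [0.5541837  0.07066301]
g [ 238  128   39   39 1158] [256.9611399  147.31260794] [0.57952387 0.11428852] [0.57961505 0.11445255]
b [ 239   27   46   49 1716] [261.74242424  50.73018648] [0.60672208 0.15636954] [0.60602297 0.15521767]
```

>>> apply_moves(
  steps=[
    [-0.0003,-0.001,-0.015,0,0,0],
    [-0.0003,-0.001,-0.03,0,0,0],
    [-0.0003,-0.001,-0.045,0,0,0],
    [-0.0003,-0.001,-0.0543,0,0,0],
    [-0.0003,-0.001,-0.0543,0,0,0],
  ],
)

```text
t: 11.0
ee_pos: [0.5538, 0.0705, 0.0294]
orientation: [-179.9, 0.1, 59.9]
wrist_force: [0.4, -0.2, 0.3]
finger_gap: 0.0555
grip_force: 0.0
```

>>> apply_moves(
  steps=[
    [0,0,0,0,0,0],
    [0,0,0,0,0,0],
    [0,0,0,0,0,0],
    [0,0,0,0,0,0],
    [0,0,0,0,0,0],
  ],
  grip=-1,
)

```text
t: 11.5
ee_pos: [0.5551, 0.071, 0.0311]
orientation: [179.9, -0.0, 60.0]
wrist_force: [-0.9, -0.6, 6.9]
finger_gap: 0.024
grip_force: 29.6
```

>>> apply_moves(
  steps=[
    [0,0,0.01,0,0,0],
    [0,0,0.03,0,0,0],
    [0,0,0.05,0,0,0],
    [0,0,0.066,0,0,0],
    [0,0,0.066,0,0,0],
  ],
)

```text
t: 12.0
ee_pos: [0.556, 0.0712, 0.099]
orientation: [179.8, -0.1, 60.0]
wrist_force: [0.3, 0.0, -1.5]
finger_gap: 0.0241
grip_force: 29.5
```

>>> apply_moves(
  steps=[
    [-0.005,-0.029,0,0,0,-8],
    [-0.01,-0.058,0,0,0,-16],
    [-0.015,-0.087,0,0,0,-24],
    [-0.02,-0.116,0,0,0,-32],
    [-0.025,-0.145,0,0,0,-40],
  ],
)

```text
t: 12.5
ee_pos: [0.529, -0.075, 0.0961]
orientation: [-180.0, 0.0, 19.7]
wrist_force: [0.5, 0.9, -0.5]
finger_gap: 0.0239
grip_force: 29.5
```

>>> apply_moves(
  steps=[
    [-0.005,-0.029,0,0,0,-8],
    [-0.01,-0.058,0,0,0,-16],
    [-0.015,-0.087,0,0,0,-24],
    [-0.02,-0.116,0,0,0,-32],
    [-0.0261,-0.1482,0,0,0,-40],
  ],
)

```text
t: 13.0
ee_pos: [0.5029, -0.223, 0.0961]
orientation: [-180.0, 0.0, -20.3]
wrist_force: [0.1, 0.5, -0.3]
finger_gap: 0.0241
grip_force: 29.6
```

>>> apply_moves(
  steps=[
    [0,0,0,0,0,-4.1],
    [0,0,0,0,0,-4.1],
    [0,0,0,0,0,-4.1],
  ],
)

```text
t: 13.3
ee_pos: [0.5032, -0.2218, 0.0961]
orientation: [-180.0, 0.0, -24.0]
wrist_force: [0.1, 0.5, -0.0]
finger_gap: 0.0238
grip_force: 29.6
```

```bash
cat >> h.py <<'E'
def mouth(r,near):
    import cv2
    g=cv2.cvtColor(r["image"],cv2.COLOR_RGB2GRAY);x,y=np.int32(pr(r,(*near,.034)));y0=max(y-38,0)
    m=(g[y0:y+38,x-40:x+40]<38).astype(np.uint8)
    c,_=cv2.findContours(m,cv2.RETR_EXTERNAL,cv2.CHAIN_APPROX_NONE);c=max(c,key=cv2.contourArea)
    e=cv2.fitEllipse(cv2.convexHull(c));return e[1],ray(r,np.array(e[0])+[x-40,y0],.034)
E
python3 - <<'E'
from h import *
from bench import arm
o=arm.get_obs();print(o["ee_pos"],o["orientation"],o["finger_gap"],o["wrist_force"])
r=look("wrist","w10")
h=o["ee_pos"][2]-.0305+.074
print(cap(r,"y",h,o["ee_pos"][:2]));
for n in((.549,-.2428),(.5944,-.2631)):
  try:print(mouth(r,n))
  except Exception as x:print(x)
E
```

```text
[ 0.50320151 -0.22179116  0.09613225] [-1.79992069e+02  3.81705786e-02 -2.39603827e+01] 0.023799083747187696 [ 0.08536008  0.4553786  -0.01430773]
(array([ 228,  247,   58,   63, 2961], dtype=int32), array([256.46977373, 278.54846336]), array([ 0.50345473, -0.22115396]), array([ 0.50353994, -0.22119151]))
((60.40375900268555, 60.793060302734375), array([ 0.54857453, -0.24244321]))
((64.86810302734375, 70.000244140625), array([ 0.59436257, -0.26282796]))
```

>>> apply_moves(
  steps=[
    [0,-0.0008,-0.012,0,0,-0.2],
    [0,-0.0008,-0.024,0,0,-0.2],
    [0,-0.0008,-0.036,0,0,-0.2],
    [0,-0.0008,-0.046,0,0,-0.2],
    [0,-0.0008,-0.05,0,0,-0.2],
  ],
)

```text
t: 13.85
ee_pos: [0.5027, -0.2225, 0.0447]
orientation: [-180.0, 0.1, -24.3]
wrist_force: [0.3, 0.2, -0.0]
finger_gap: 0.0239
grip_force: 29.6
```

>>> apply_moves(
  steps=[
    [0,0,-0.004,0,0,0],
    [0,0,-0.008,0,0,0],
    [0,0,-0.011,0,0,0],
    [0,0,-0.014,0,0,0],
    [0,0,-0.016,0,0,0],
  ],
)

```text
t: 14.35
ee_pos: [0.5036, -0.223, 0.0303]
orientation: [-180.0, -0.0, -24.3]
wrist_force: [0.1, 0.1, 0.8]
finger_gap: 0.0238
grip_force: 29.6
```

>>> apply_moves(
  steps=[
    [0,0,-0.001,0,0,0],
    [0,0,-0.002,0,0,0],
    [0,0,-0.003,0,0,0],
    [0,0,-0.003,0,0,0],
  ],
)

```text
t: 14.75
ee_pos: [0.5035, -0.223, 0.0274]
orientation: [-180.0, -0.0, -24.3]
wrist_force: [0.6, 0.2, -0.5]
finger_gap: 0.0239
grip_force: 29.6
```

>>> apply_moves(
  steps=[
    [0,0,-0.001,0,0,0],
    [0,0,-0.0018,0,0,0],
    [0,0,-0.0018,0,0,0],
  ],
)

```text
t: 15.05
ee_pos: [0.5034, -0.223, 0.0255]
orientation: [-180.0, 0.0, -24.3]
wrist_force: [-0.2, -0.9, -0.0]
finger_gap: 0.0242
grip_force: 29.6
```

>>> apply_moves(
  steps=[
    [0,0,-0.0007,0,0,0],
    [0,0,-0.0007,0,0,0],
  ],
)

```text
t: 15.25
ee_pos: [0.5036, -0.223, 0.0251]
orientation: [-180.0, -0.0, -24.3]
wrist_force: [-1.5, 1.0, 4.6]
finger_gap: 0.0239
grip_force: 30.1
```

>>> apply_moves(
  steps=[
    [0,0,0,0,0,0],
    [0,0,0,0,0,0],
    [0,0,0,0,0,0],
    [0,0,0.01,0,0,0],
    [0,0,0.03,0,0,0],
  ],
  grip=0.3,
)

```text
t: 15.75
ee_pos: [0.5026, -0.2225, 0.0546]
orientation: [-180.0, 0.1, -24.3]
wrist_force: [0.1, -0.3, 0.3]
finger_gap: 0.0554
grip_force: 0.0
```

>>> apply_moves(
  steps=[
    [0,0,0.03,0,0,0],
    [0,0,0.03,0,0,0],
    [0.0076,0.0338,0.03,0,0,8],
    [0.0152,0.0676,0.03,0,0,16],
    [0.0228,0.1014,0.03,0,0,24],
  ],
)

```text
t: 16.25
ee_pos: [0.5264, -0.1207, 0.0852]
orientation: [180.0, -0.0, -0.0]
wrist_force: [0.9, -1.1, 0.3]
finger_gap: 0.0555
grip_force: 0.0
```

>>> apply_moves(
  steps=[
    [0.0076,0.0338,0,0,0,8],
    [0.0152,0.0676,0,0,0,16],
    [0.0228,0.1014,0,0,0,24],
    [0.0304,0.1352,0,0,0,32],
    [0.038,0.169,0,0,0,40],
  ],
)

```text
t: 16.75
ee_pos: [0.5644, 0.0489, 0.0852]
orientation: [180.0, -0.0, 40.0]
wrist_force: [-0.4, -0.0, 0.2]
finger_gap: 0.0554
grip_force: 0.0
```

>>> apply_moves(
  steps=[
    [0.0076,0.0338,0,0,0,8],
    [0.0153,0.067,0,0,0,16],
    [0.0153,0.067,0,0,0,20.2],
    [0.0153,0.067,0,0,0,20.2],
    [0.0153,0.067,0,0,0,20.2],
  ],
)

```text
t: 17.25
ee_pos: [0.5793, 0.1141, 0.0849]
orientation: [-180.0, 0.0, 59.8]
wrist_force: [-0.6, -0.6, 0.3]
finger_gap: 0.0554
grip_force: 0.0
```

Run:
```python
from h import *
from bench import arm
o=arm.get_obs();print(o["ee_pos"],o["orientation"],o["finger_gap"],o["wrist_force"])
r=look("wrist","w11")
for k,z,n in(("g",.070,(.58,.115)),("b",.074,(.606,.157))):print(k,*cap(r,k,z,n))
```

```text
[0.57931078 0.11413295 0.08494084] [-1.79988952e+02  1.62734989e-02  5.97542985e+01] 0.05537035183154502 [-0.5588412  -0.56926008  0.27200424]
g [ 240  206   34   38 1016] [256.63188976 224.18897638] [0.58020586 0.11543326] [0.57969169 0.11455272]
b [ 240  126   42   41 1331] [260.79939895 145.62283997] [0.60696652 0.15678347] [0.60697928 0.15686178]
```

>>> apply_moves(
  steps=[
    [0.0005,0.0008,-0.015,0,0,0],
    [0.0005,0.0008,-0.03,0,0,0],
    [0.0005,0.0008,-0.045,0,0,0],
    [0.0005,0.0008,-0.0543,0,0,0],
    [0.0005,0.0008,-0.0543,0,0,0],
  ],
)

```text
t: 17.8
ee_pos: [0.5788, 0.1149, 0.0285]
orientation: [-179.9, 0.1, 59.9]
wrist_force: [-0.6, 0.1, -0.4]
finger_gap: 0.0555
grip_force: 0.0
```

>>> apply_moves(
  steps=[
    [0,0,0,0,0,0],
    [0,0,0,0,0,0],
    [0,0,0,0,0,0],
    [0,0,0,0,0,0],
    [0,0,0,0,0,0],
  ],
  grip=-1,
)

```text
t: 18.3
ee_pos: [0.5805, 0.1153, 0.0311]
orientation: [180.0, -0.0, 59.9]
wrist_force: [0.3, -0.4, 5.1]
finger_gap: 0.0237
grip_force: 29.7
```

>>> apply_moves(
  steps=[
    [0,0,0.01,0,0,0],
    [0,0,0.03,0,0,0],
    [0,0,0.05,0,0,0],
    [0,0,0.066,0,0,0],
    [0,0,0.066,0,0,0],
  ],
)

```text
t: 18.8
ee_pos: [0.5815, 0.1154, 0.0993]
orientation: [179.8, -0.1, 59.9]
wrist_force: [0.0, 0.2, -0.3]
finger_gap: 0.0237
grip_force: 29.5
```

>>> apply_moves(
  steps=[
    [-0.003,-0.035,0,0,0,-8],
    [-0.006,-0.07,0,0,0,-16],
    [-0.009,-0.105,0,0,0,-24],
    [-0.012,-0.14,0,0,0,-32],
    [-0.015,-0.175,0,0,0,-40],
  ],
)

```text
t: 19.3
ee_pos: [0.5645, -0.061, 0.0963]
orientation: [-180.0, 0.0, 19.6]
wrist_force: [0.4, -0.8, 0.2]
finger_gap: 0.0241
grip_force: 29.4
```

>>> apply_moves(
  steps=[
    [-0.003,-0.035,0,0,0,-8],
    [-0.006,-0.07,0,0,0,-16],
    [-0.009,-0.105,0,0,0,-24],
    [-0.012,-0.14,0,0,0,-32],
    [-0.0161,-0.175,0,0,0,-40],
  ],
)

```text
t: 19.8
ee_pos: [0.5484, -0.2361, 0.0962]
orientation: [-180.0, 0.0, -20.4]
wrist_force: [0.2, -0.6, -0.4]
finger_gap: 0.0241
grip_force: 29.4
```

>>> apply_moves(
  steps=[
    [0,-0.0083,0,0,0,-4.1],
    [0,-0.0083,0,0,0,-4.1],
    [0,-0.0083,0,0,0,-4.1],
    [0,-0.0083,0,0,0,-4.1],
  ],
)

```text
t: 20.2
ee_pos: [0.5489, -0.242, 0.0964]
orientation: [-180.0, 0.0, -24.0]
wrist_force: [0.8, 0.3, 0.6]
finger_gap: 0.0239
grip_force: 29.5
```

Run:
```python
from h import *
from bench import arm
o=arm.get_obs();print(o["ee_pos"],o["orientation"],o["finger_gap"],o["wrist_force"])
r=look("wrist","w12")
h=o["ee_pos"][2]-.0305+.070
print(cap(r,"g",h,o["ee_pos"][:2]))
print(mouth(r,(.5944,-.2631)))
```

```text
[ 0.54887998 -0.24204831  0.09642218] [-1.79993096e+02  3.38447477e-02 -2.40376092e+01] 0.023945374486447 [0.75801646 0.26552159 0.57814285]
(array([ 232,  246,   50,   53, 2070], dtype=int32), array([256.49710145, 272.01256039]), array([ 0.54979885, -0.24171712]), array([ 0.55002233, -0.24181623]))
((60.33639144897461, 60.62052917480469), array([ 0.59424773, -0.26279716]))
```

>>> apply_moves(
  steps=[
    [-0.0004,-0.0008,-0.012,0,0,-0.2],
    [-0.0004,-0.0008,-0.024,0,0,-0.2],
    [-0.0004,-0.0008,-0.036,0,0,-0.2],
    [-0.0004,-0.0008,-0.046,0,0,-0.2],
    [-0.0004,-0.0008,-0.05,0,0,-0.2],
  ],
)

```text
t: 20.75
ee_pos: [0.5478, -0.2434, 0.0449]
orientation: [-180.0, 0.1, -24.4]
wrist_force: [1.3, -0.2, -0.1]
finger_gap: 0.024
grip_force: 29.5
```

>>> apply_moves(
  steps=[
    [0,0,-0.004,0,0,0],
    [0,0,-0.008,0,0,0],
    [0,0,-0.011,0,0,0],
    [0,0,-0.014,0,0,0],
    [0,0,-0.016,0,0,0],
  ],
)

```text
t: 21.25
ee_pos: [0.5487, -0.2439, 0.0305]
orientation: [180.0, -0.0, -24.4]
wrist_force: [-0.5, 0.2, 0.2]
finger_gap: 0.0237
grip_force: 29.5
```

>>> apply_moves(
  steps=[
    [0,0,-0.001,0,0,0],
    [0,0,-0.002,0,0,0],
    [0,0,-0.003,0,0,0],
    [0,0,-0.004,0,0,0],
    [0,0,-0.004,0,0,0],
  ],
)

```text
t: 21.75
ee_pos: [0.5486, -0.2439, 0.0265]
orientation: [-180.0, 0.0, -24.4]
wrist_force: [-0.1, -0.2, 0.6]
finger_gap: 0.024
grip_force: 29.5
```

>>> apply_moves(
  steps=[
    [0,0,-0.0008,0,0,0],
    [0,0,-0.0013,0,0,0],
    [0,0,-0.0013,0,0,0],
  ],
)

```text
t: 22.05
ee_pos: [0.5486, -0.2439, 0.0253]
orientation: [-180.0, 0.0, -24.4]
wrist_force: [0.6, 0.9, -0.7]
finger_gap: 0.0239
grip_force: 29.5
```

>>> apply_moves(
  steps=[
    [0,0,-0.0005,0,0,0],
    [0,0,-0.0005,0,0,0],
  ],
)

```text
t: 22.25
ee_pos: [0.5487, -0.2439, 0.0251]
orientation: [-180.0, -0.0, -24.4]
wrist_force: [-0.9, 0.5, 5.6]
finger_gap: 0.0238
grip_force: 30.1
```

>>> apply_moves(
  steps=[
    [0,0,0,0,0,0],
    [0,0,0,0,0,0],
    [0,0,0,0,0,0],
    [0,0,0.01,0,0,0],
    [0,0,0.03,0,0,0],
  ],
  grip=0.3,
)

```text
t: 22.75
ee_pos: [0.5477, -0.2434, 0.0544]
orientation: [-180.0, 0.1, -24.4]
wrist_force: [-0.3, -1.3, 0.3]
finger_gap: 0.055
grip_force: 0.0
```

>>> apply_moves(
  steps=[
    [0,0,0.03,0,0,0],
    [0,0,0.03,0,0,0],
    [0.0058,0.037,0.03,0,0,8],
    [0.0116,0.074,0.03,0,0,16],
    [0.0174,0.111,0.03,0,0,24],
  ],
)

```text
t: 23.25
ee_pos: [0.566, -0.1319, 0.0852]
orientation: [180.0, -0.0, -0.1]
wrist_force: [0.9, -0.1, 0.4]
finger_gap: 0.0555
grip_force: 0.0
```

>>> apply_moves(
  steps=[
    [0.0058,0.037,0,0,0,8],
    [0.0116,0.074,0,0,0,16],
    [0.0174,0.111,0,0,0,24],
    [0.0232,0.148,0,0,0,32],
    [0.029,0.185,0,0,0,40],
  ],
)

```text
t: 23.75
ee_pos: [0.595, 0.0537, 0.085]
orientation: [180.0, -0.0, 39.9]
wrist_force: [0.2, -0.8, -0.4]
finger_gap: 0.0556
grip_force: 0.0
```

>>> apply_moves(
  steps=[
    [0.0058,0.037,0,0,0,8],
    [0.0117,0.074,0,0,0,16],
    [0.0117,0.1044,0,0,0,20.2],
    [0.0117,0.1044,0,0,0,20.2],
    [0.0117,0.1044,0,0,0,20.2],
  ],
)

```text
t: 24.25
ee_pos: [0.6064, 0.157, 0.0848]
orientation: [-180.0, 0.0, 59.8]
wrist_force: [-0.9, -0.5, 0.2]
finger_gap: 0.0555
grip_force: 0.0
```

Run:
```python
from h import *
from bench import arm
o=arm.get_obs();print(o["ee_pos"],o["orientation"],o["finger_gap"],o["wrist_force"])
r=look("wrist","w13")
print(*cap(r,"b",.074,(.606,.157)))
```

```text
[0.60640205 0.15698444 0.08480391] [-1.79994663e+02  1.32584707e-02  5.98311741e+01] 0.05552582126453519 [-0.86160832 -0.52833656  0.15805801]
[ 240  207   37   40 1182] [257.55668359 226.99576988] [0.60773741 0.15788001] [0.60767535 0.1577881 ]
```

>>> apply_moves(
  steps=[
    [0.001,0.0008,-0.015,0,0,0],
    [0.001,0.0008,-0.03,0,0,0],
    [0.001,0.0008,-0.045,0,0,0],
    [0.001,0.0008,-0.0543,0,0,0],
    [0.001,0.0008,-0.0543,0,0,0],
  ],
)

```text
t: 24.8
ee_pos: [0.6064, 0.1568, 0.0284]
orientation: [-179.9, 0.1, 59.8]
wrist_force: [0.2, 0.6, -0.4]
finger_gap: 0.0555
grip_force: 0.0
```

>>> apply_moves(
  steps=[
    [0,0,0,0,0,0],
    [0,0,0,0,0,0],
    [0,0,0,0,0,0],
    [0,0,0,0,0,0],
    [0,0,0,0,0,0],
  ],
  grip=-1,
)

```text
t: 25.3
ee_pos: [0.608, 0.1575, 0.031]
orientation: [180.0, -0.0, 59.8]
wrist_force: [-0.6, -0.4, 4.4]
finger_gap: 0.0241
grip_force: 29.6
```

>>> apply_moves(
  steps=[
    [0,0,0.01,0,0,0],
    [0,0,0.03,0,0,0],
    [0,0,0.05,0,0,0],
    [0,0,0.066,0,0,0],
    [0,0,0.066,0,0,0],
  ],
)

```text
t: 25.8
ee_pos: [0.6091, 0.1576, 0.0993]
orientation: [179.8, -0.1, 59.8]
wrist_force: [0.3, 0.1, -0.1]
finger_gap: 0.024
grip_force: 29.4
```

>>> apply_moves(
  steps=[
    [-0.001,-0.038,0,0,0,-8],
    [-0.002,-0.076,0,0,0,-16],
    [-0.003,-0.114,0,0,0,-24],
    [-0.004,-0.152,0,0,0,-32],
    [-0.005,-0.19,0,0,0,-40],
  ],
)

```text
t: 26.3
ee_pos: [0.6021, -0.0341, 0.0962]
orientation: [-180.0, 0.0, 19.5]
wrist_force: [-0.4, -0.2, -0.2]
finger_gap: 0.0237
grip_force: 29.4
```

>>> apply_moves(
  steps=[
    [-0.001,-0.038,0,0,0,-8],
    [-0.002,-0.076,0,0,0,-16],
    [-0.003,-0.114,0,0,0,-24],
    [-0.004,-0.152,0,0,0,-32],
    [-0.0083,-0.19,0,0,0,-40],
  ],
)

```text
t: 26.8
ee_pos: [0.5941, -0.2242, 0.0962]
orientation: [-180.0, 0.0, -20.5]
wrist_force: [-0.1, 0.2, -0.0]
finger_gap: 0.024
grip_force: 29.5
```

>>> apply_moves(
  steps=[
    [0,-0.02,0,0,0,-4.1],
    [0,-0.0415,0,0,0,-4.1],
    [0,-0.0415,0,0,0,-4.1],
    [0,-0.0415,0,0,0,-4.1],
    [0,-0.0415,0,0,0,-4.1],
  ],
)

```text
t: 27.3
ee_pos: [0.5943, -0.2633, 0.0963]
orientation: [-180.0, 0.0, -24.2]
wrist_force: [0.8, 1.1, 0.4]
finger_gap: 0.024
grip_force: 29.5
```

Run:
```python
from h import *
from bench import arm
o=arm.get_obs();print(o["ee_pos"],o["orientation"],o["finger_gap"],o["wrist_force"])
r=look("wrist","w14")
h=o["ee_pos"][2]-.0305+.074
print(cap(r,"b",h,o["ee_pos"][:2]))
```

```text
[ 0.59429345 -0.26333023  0.09630355] [-1.79990037e+02  3.61444012e-02 -2.41910354e+01] 0.023992426250981566 [0.79045208 1.09373981 0.40580526]
(array([ 231,  248,   52,   57, 2377], dtype=int32), array([256.46318889, 276.47623054]), array([ 0.59548232, -0.26310203]), array([ 0.59552381, -0.26312058]))
```

>>> apply_moves(
  steps=[
    [-0.0005,-0.0002,-0.012,0,0,0],
    [-0.0005,-0.0002,-0.024,0,0,0],
    [-0.0005,-0.0002,-0.036,0,0,0],
    [-0.0005,-0.0002,-0.046,0,0,0],
    [-0.0005,-0.0002,-0.05,0,0,0],
  ],
)

```text
t: 27.85
ee_pos: [0.5931, -0.2639, 0.0447]
orientation: [-180.0, 0.1, -24.3]
wrist_force: [-0.6, 0.1, -0.9]
finger_gap: 0.0241
grip_force: 29.5
```

>>> apply_moves(
  steps=[
    [0,0,-0.004,0,0,0],
    [0,0,-0.008,0,0,0],
    [0,0,-0.011,0,0,0],
    [0,0,-0.014,0,0,0],
    [0,0,-0.016,0,0,0],
  ],
)

```text
t: 28.35
ee_pos: [0.5939, -0.2644, 0.0304]
orientation: [180.0, -0.0, -24.3]
wrist_force: [-0.2, -0.1, 0.3]
finger_gap: 0.0239
grip_force: 29.5
```

>>> apply_moves(
  steps=[
    [0,0,-0.001,0,0,0],
    [0,0,-0.002,0,0,0],
    [0,0,-0.003,0,0,0],
    [0,0,-0.004,0,0,0],
    [0,0,-0.004,0,0,0],
  ],
)

```text
t: 28.85
ee_pos: [0.5938, -0.2644, 0.0264]
orientation: [-180.0, 0.0, -24.3]
wrist_force: [0.3, -0.4, -0.5]
finger_gap: 0.0241
grip_force: 29.5
```

>>> apply_moves(
  steps=[
    [0,0,-0.0008,0,0,0],
    [0,0,-0.0013,0,0,0],
    [0,0,-0.0013,0,0,0],
  ],
)

```text
t: 29.15
ee_pos: [0.5939, -0.2644, 0.0251]
orientation: [180.0, 0.0, -24.3]
wrist_force: [-0.5, -0.2, -0.8]
finger_gap: 0.0241
grip_force: 29.5
```

>>> apply_moves(
  steps=[
    [0,0,-0.0005,0,0,0],
    [0,0,-0.0005,0,0,0],
  ],
)

```text
t: 29.35
ee_pos: [0.594, -0.2644, 0.025]
orientation: [180.0, -0.0, -24.3]
wrist_force: [-0.5, 0.3, 5.2]
finger_gap: 0.0241
grip_force: 30.1
```

Blue is standing on the base. Release it, retreat and check.

>>> apply_moves(
  steps=[
    [0,0,0,0,0,0],
    [0,0,0,0,0,0],
    [0,0,0,0,0,0],
    [0,0,0.01,0,0,0],
    [0,0,0.03,0,0,0],
  ],
  grip=0.3,
)

```text
t: 29.85
ee_pos: [0.593, -0.2639, 0.0542]
orientation: [-180.0, 0.1, -24.3]
wrist_force: [0.1, 0.6, -0.5]
finger_gap: 0.0553
grip_force: 0.0
```

>>> apply_moves(
  steps=[
    [0,0,0.03,0,0,0],
    [0,0,0.07,0,0,0],
    [0,0.05,0.09,0,0,0],
    [0,0.1,0.1,0,0,0],
    [0,0.13,0.1,0,0,0],
  ],
)

```text
t: 30.35
ee_pos: [0.5944, -0.1324, 0.1573]
orientation: [-180.0, -0.2, -24.3]
wrist_force: [0.9, -0.7, -0.6]
finger_gap: 0.0555
grip_force: 0.0
```

>>> apply_moves(
  steps=[
    [0,0.05,0,0,0,0],
    [0,0.1,0,0,0,0],
    [0,0.15,0,0,0,0],
    [0,0.15,0,0,0,0],
    [0,0.15,0,0,0,0],
  ],
)

```text
t: 30.85
ee_pos: [0.5939, 0.0168, 0.1554]
orientation: [-180.0, -0.0, -24.1]
wrist_force: [0.4, -0.1, -0.5]
finger_gap: 0.0554
grip_force: 0.0
```

Run:
```python
from h import *
import cv2
s=look("scene","c15");d=look("side","s15")
f=lambda I:cv2.resize(cv2.convertScaleAbs(I,alpha=1.3),(400,300),interpolation=cv2.INTER_CUBIC)
cv2.imwrite("pics/m15.png",np.vstack([np.hstack([f(s["image"]),f(d["image"])]),np.hstack([f(s["image"][120:195,250:350]),f(d["image"][135:210,235:335])])])[:,:,::-1])
```

```text
(no output)
```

View pics/m15.png

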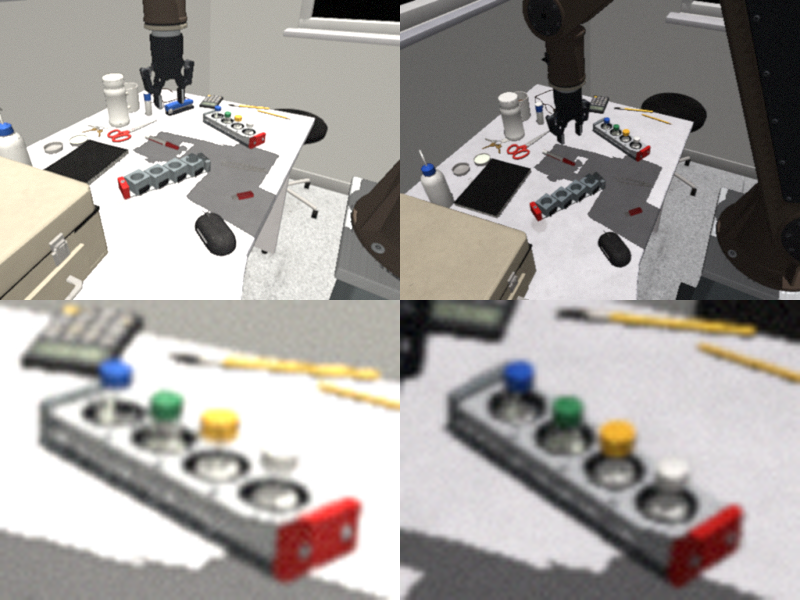

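All four vials stand upright in the carrier: from its red end they are white (672,475), yellow (617,438), green (567,410) and blue (518,376). The rail is empty.

```bash
python3 -c "
from bench import arm
print(arm.close_job())"
```

```text
the job is handed in; nothing more can be done
None
```

The carrier is loaded in reverse order, white, yellow, green, blue from its red end, with every vial upright on the base; I handed the job in at about 31 s.

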